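# Load the slide reader and start it

## Robot

A 6-joint arm with a two-finger parallel gripper is mounted at the origin on the work surface. World frame = base frame: x ahead of the robot, y to its left, z up, the work surface at z = 0. Lengths are in m, angles in rad, forces in N, time in s.
With the tool pointing down it reaches from about 0.35 to 0.875 m from the base axis. Payload 4.2 kg.
Tool frame: the origin (TCP) lies at the very end of the fingers, on their centre line; the grasp point (between the pads) lies 19 mm behind it; x points along the fingers, y is the direction in which the jaws open and shut, and the axes are right-handed (so a half turn about x gives the same grasp; the last joint's range is limited). The gripper opens to 87 mm and grips with 3 to 60 N. Pads are 19 mm wide; open, the fingers measure 117 mm over their backs; the gripper's body (75 mm by 190 mm) begins 51 mm behind the grasp point.
Start: joints at [-1.033, 0.385, 0.008, 0, -1.194, -0.259], TCP at [0.172, -0.601, 0.223] pointing down, gripper open.
Joint ranges: [-3.14, 3.14], [-1.21, 2.06], [-1.07, 1.41], [-3.16, 2.05], [-2.99, -0.16], [-3.1, 3.1]. Speed limits (rad/s): [2.79, 2.79, 3.14, 3.14, 3.14, 3.14].

## Interface

Orientations are given as a unit quaternion [x, y, z, w].
In Python, from cell import r, vision gives the robot as it stands. The module is installed in compiled form; this text tells all that it offers.
- The arm moves only by the shell command python3 -m handwheel 'ROWS'. ROWS is JSON, a list of rows, each an object with "dr": the turn, a rotation vector about the world's x, y, z in rad, a list of three; "xyz": the shift along the world's x, y, z in mm, a list of three; "gripper": the finger opening in mm, from 0 to 87. A call has 1 to 12 rows; each row shifts and turns the pose as measured when the row begins; what a row does not reach is not made up. A row lasts 1/8 s, in which the tool goes at most 62.5 mm and 10.7 degrees, less where a joint would pass 70% of its speed; a pose out of reach is approached as far as the arm can. A call is refused whole if a number of a shift passes 62.5 or a number of a turn 0.188, either way. A call with a gripper value outside its range is refused whole. The fingers move at their own pace and stop on an object; the grip force is fixed at half the most. Time passes only in rows, so rows that do not move let the fingers close. It gives the time, the measured TCP pose, the force and the opening at its end, in the units of the state.
- r.read_state(): the state, without advancing time (a new reading comes with each control period).
- vision.capture(name): name is "scene" or "side" or "wrist"; returns a dict with "img" (420x560x3 uint8, blue, green, red), "vfov" (degrees; the focal length in pixels is half the picture's height over the tangent of half this angle, whatever the lens; pixels are square), "cx", "cy" (the principal point, pixels), "k1" (the pictures are not rectified: a ray, as slopes to the right and down, at radius r is drawn at 1 + k1 r^2 times it, then the intrinsics apply), "position" and "attitude" of the camera in the world. Camera axes: x right, y down, z forward; pixel columns grow to the right and rows downward; lengths in m; the calibration is good to about 2 mm. A picture is of the moment at which its call begins. There is no depth.
- r.close_job(): hands the job in, once; it reports no verdict.
The state is a dict: "clock": time; "qpos": joint angles; "qd": joint speeds; "effort": joint torques, N m; "eef_pos": TCP position; "ee_rot": TCP orientation; "contact_force": force on the tool from outside, world axes, zero at the start; "torque": the same for the moment, N m; "width": finger opening in m.
Only numpy, scipy, OpenCV 4.12 (cv2) and the standard library are available. Lean on these libraries where they do the work, as an engineer would, in place of code of your own. Each camera call takes 0.05 s, during which the arm holds its last target.

## Task

Load the slide reader: push the small orange carrier with the three slides along the bench into the reader's bay until it sits square and fully home against the stop, and then press the green start button on the reader right down. Only push the carrier, keeping it flat on the bench: never pick it up, and do not press the button before the carrier is home. Leave the blue carrier and everything else on the bench where it is.

Things in the scene. Friction and masses are not known exactly. Their poses are not given: they have to be found in the camera images.
- orange_carrier: Loose shallow orange plastic tray with three glass slides, 0.15 to 0.31 kg: 84 mm along its own x (the slides' length), 92 mm along its y, 18 mm high; walls 4 mm thick all round, tray bottom 6 mm thick. Origin: centre of its underside. It starts flat on the bench before the bay, its x axis within 0.55 rad of the reader's x.
- blue_carrier: A second carrier of the same size and shape in blue, a bystander that must stay where it is. Origin: centre of its underside. It stands 130 to 270 mm from the orange one, centre to centre; which of them is nearer the robot varies.
- reader: Slide reader, a white machine fixed to the bench: housing 220 x 240 mm, 70 mm high, with an open loading bay in front. Origin: bench level, middle of the stop (the housing's flat front face). x points into the machine, the way the carrier is pushed; z up. Housing: x 0 to 220, y -120 to 120 mm. The carrier is home when its end wall touches the stop: its x parallel to this x, its centre at x = -42 mm, y = 0.
- bay_mouth (a point): Middle of the bay's open mouth, at bench level, 91 mm before the stop. The bay has no floor of its own: the carrier slides on the bench between two fixed aluminium guides 22 mm high, inner faces 98 mm apart (3 mm spare either side of the carrier) from the stop to 61 mm before it, then flaring out to about 132 mm apart (150 mm over all) at the mouth.
- start_button_top (a point): Centre of the top of the green start button, 30 mm across, on top of the reader's housing, 50 mm behind the stop on the reader's centre line. It is pressed straight down.
- start_button (a joint): Travel of the green button in m: 0 released, 0.006 fully down, needing about 5 N; it counts as pressed beyond 0.004. It springs back.
- amber_bottle: Brown glass dropper bottle, 40 mm across, 107 mm tall with its black cap and bulb; a bystander. Origin: centre of its underside.
- green_bottle: Green glass dropper bottle, 40 mm across, 107 mm tall with its black cap and bulb; a bystander. Origin: centre of its underside.
- petri_dish: Clear round dish with lid, 92 mm across, 18 mm high; a bystander. Origin: centre of its underside.
- beaker: Open glass beaker, 68 mm across the rim, 85 mm tall; a bystander. Origin: centre of its underside.
- tweezers: Steel tweezers lying flat, 126 mm long, 20 mm wide, 6 mm high; a bystander. Origin: middle, on the bench; x along their length.
Mind the look-alikes: they are no part of the job. What is shaped like the orange_carrier but pink or red is not meant.

How it is judged:
By the outcome, as a careful person would: the job done as asked, in the order asked, and still so for the second after the job is handed in, with the robot touching nothing.
It also fails if it takes over 72 s, if anything falls off the work surface, if the arm or the gripper's body presses on something with over 40 N, if the wrist force passes 120 N, or if a joint passes its speed limit or range.

## Working session

There is one attempt and no reset: what is moved stays moved. The work goes in short steps, Python scripts to look and compute and a shell command to move; the robot and the scene stay as the last step left them, time stands still between calls to the robot, and variables do not carry over. Pictures are saved under pics/ and viewed, and the job is handed in when it is done.

```bash
mkdir -p pics; cat > h.py <<'E'
import numpy as np, cv2
from cell import r, vision
from scipy.spatial.transform import Rotation as R
def cap(n,tag):
    c=vision.capture(n); cv2.imwrite(f'pics/{tag}.png',c['img']); return c
def rot(c):
    a=np.array(c['attitude'],float)
    return a if a.shape==(3,3) else R.from_quat(a).as_matrix()
def ray(c,u,v):
    f=210/np.tan(np.radians(c['vfov'])/2)
    K=np.array([[f,0,c['cx']],[0,f,c['cy']],[0,0,1.]])
    p=cv2.undistortPoints(np.array([[[u,v]]],float),K,np.array([c['k1'],0,0,0.]),None,None,None)[0,0]
    return np.array(c['position']),rot(c)@np.array([p[0],p[1],1])
def onz(c,u,v,z):
    o,d=ray(c,u,v); return o+d*(z-o[2])/d[2]
E
python3 - <<'E'
from h import *
for n in['scene','side','wrist']:
    c=cap(n,n+'0'); print(n,{k:v for k,v in c.items() if k!='img'})
print(r.read_state())
E
```

```text
scene {'vfov': 53.5315553959402, 'cx': 279.2094667483364, 'cy': 209.72886194645417, 'k1': -0.04585604915118906, 'position': array([ 1.02545952, -0.35988682,  0.83381672]), 'attitude': array([ 0.85520127,  0.36640654, -0.15190106, -0.3336212 ])}
side {'vfov': 48.71618380776518, 'cx': 277.2650234668244, 'cy': 211.7206980156849, 'k1': -0.11986249228664257, 'position': array([-0.06602173,  0.80875073,  0.97192229]), 'attitude': array([-0.30019042,  0.87349996, -0.36322627,  0.12227106])}
wrist {'vfov': 60.30309045423384, 'cx': 281.1692304028691, 'cy': 204.69027774973327, 'k1': -0.09697009142837526, 'position': array([ 0.09252031, -0.62412863,  0.38534442]), 'attitude': array([0.59521946, 0.78913666, 0.12188813, 0.09011326])}
{'clock': 0.15, 'qpos': array([-1.03339660e+00,  3.85384973e-01,  6.98015752e-03, -3.43405902e-04,
       -1.19396627e+00, -2.58581698e-01]), 'qd': array([-2.47229489e-04, -1.51061443e-03,  3.96297368e-03,  3.10647494e-03,
       -1.74054779e-05,  1.30210458e-03]), 'effort': array([ 2.25584981e-04, -3.91053808e+01,  1.87587190e+01,  4.22231466e+00,
        1.23574826e-02, -1.41331971e-04]), 'eef_pos': array([ 0.17190273, -0.6004523 ,  0.22172492]), 'ee_rot': array([-0.09765672,  0.70036437,  0.09877068,  0.70014089]), 'contact_force': array([-0.35406661,  0.19646487, -0.14132489]), 'torque': array([ 0.03039138,  0.00532628, -0.02214879]), 'width': 0.08709172883722016}
```

View pics/scene0.png

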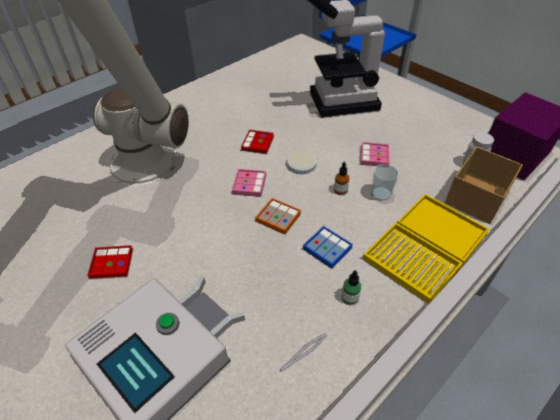

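View pics/side0.png

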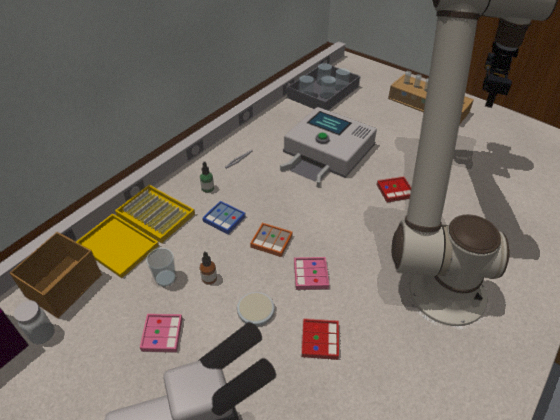

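View pics/wrist0.png

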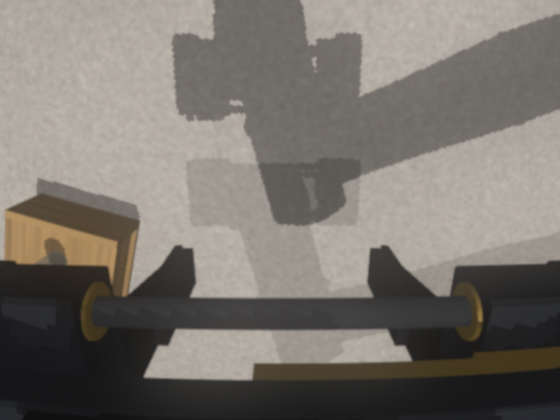

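Scene view: candidates for the orange carrier are orange (278,215), pink (250,182) and (375,154), red (257,141) and (110,261), blue (328,246). I choose orange (278,215), seen in the side view at (272,239). The reader's bay opens at about (215,310). Next, close crops.

```bash
python3 - <<'E'
from h import *
a=cv2.imread('pics/scene0.png');b=cv2.imread('pics/side0.png')
o=np.hstack([cv2.resize(a[190:270,220:360],(560,320),interpolation=2)])
p=cv2.resize(b[190:270,195:335],(560,320),interpolation=2)
cv2.imwrite('pics/c1.png',np.vstack([o[:,:],p])[:600])
cv2.imwrite('pics/c2.png',cv2.resize(a[270:420,60:260],(800,600),interpolation=2))
cv2.imwrite('pics/c3.png',cv2.resize(b[100:200,270:390],(720,600),interpolation=2))
E
```

```text
(no output)
```

View pics/c1.png

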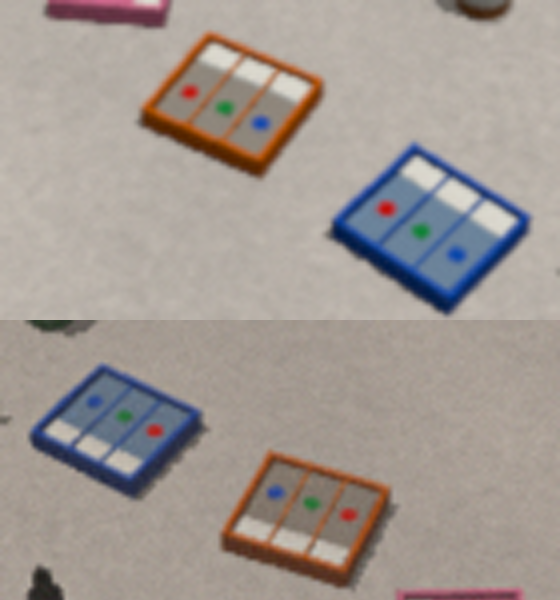

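View pics/c2.png

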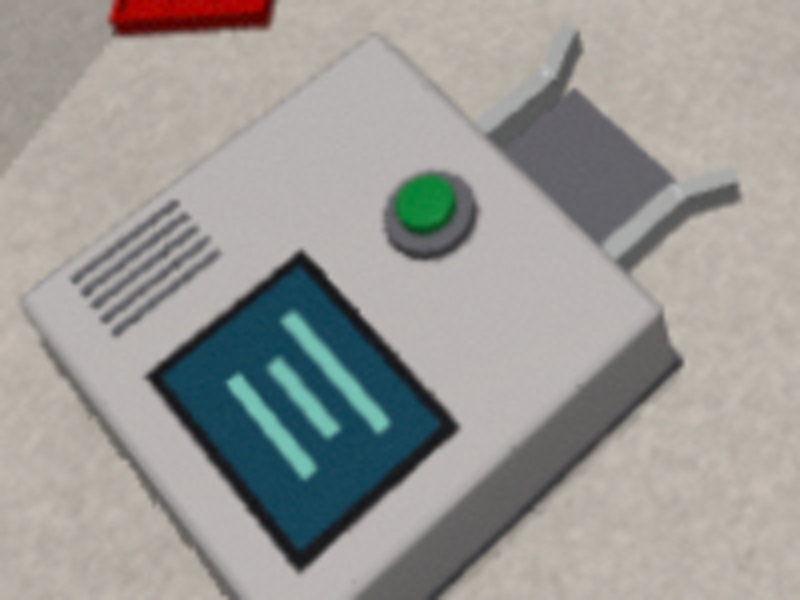

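View pics/c3.png

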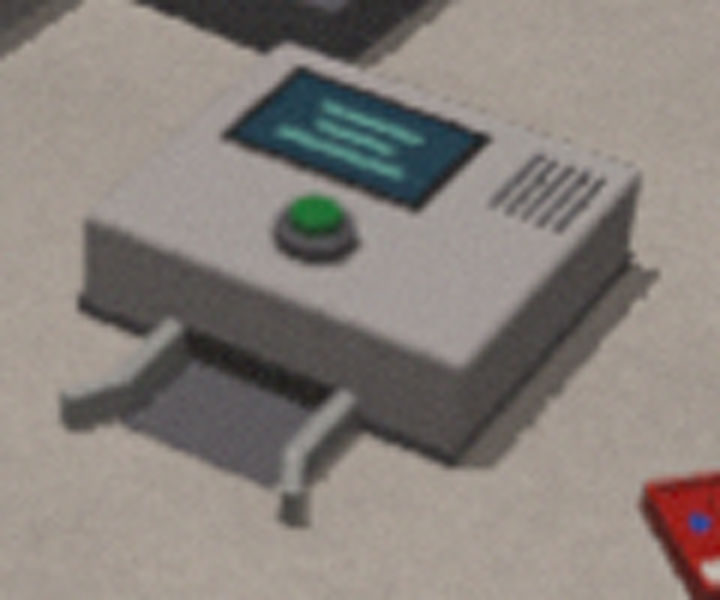

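The choice is right: the crop shows an orange tray with three slides. The reader's front corners, button, guides and tray corners are all clear in both views.

```bash
cat > m.py <<'E'
from h import *
def tri(ca,pa,cb,pb):
    o1,d1=ray(ca,*pa);o2,d2=ray(cb,*pb)
    A=np.c_[d1,-d2];s=np.linalg.lstsq(A,o2-o1,rcond=None)[0]
    p,q=o1+s[0]*d1,o2+s[1]*d2
    return (p+q)/2,np.linalg.norm(p-q)
E
python3 - <<'E'
from m import *
np.set_printoptions(precision=4,suppress=True)
a=vision.capture('scene');b=vision.capture('side')
A=lambda x,y:(60+x/4,270+y/4)
B=lambda x,y:(270+x/6,100+y/6)
S={'far y front':((375,35),(462,366)),'near front':((662,312),(88,220)),'back':((22,300),(640,168)),'btn':((426,200),(316,213)),'guideL bend':((548,75),(300,435)),'guideR bend':((680,190),(125,385))}
for k,(p,q) in S.items():
    z=.022 if 'guide' in k else .07
    print(k,tri(a,A(*p),b,B(*q)),onz(a,*A(*p),z)[:2],onz(b,*B(*q),z)[:2])
# green button mask
for c in(a,b):
    g=c['img'].astype(int)
    m=((g[...,1]>g[...,2]+60)&(g[...,1]>g[...,0]+50)).astype(np.uint8)
    n,l,s,ce=cv2.connectedComponentsWithStats(m); i=[(s[j,4],ce[j]) for j in range(1,n) if s[j,4]>40]; print(i)
    h=cv2.cvtColor(c['img'],cv2.COLOR_BGR2HSV)
    m=cv2.inRange(h,(5,150,60),(16,255,255))
    n,l,s,ce=cv2.connectedComponentsWithStats(m)
    for j in range(1,n):
        if s[j,4]>150:print('or',s[j],ce[j])
C=lambda x,y:(220+x/4,190+y/4)
D=lambda x,y:(195+x/4,190+(y-320)/4)
for nm,P,Q in (('or',[(208,35),(322,82),(262,163),(143,110)],[(350,573),(223,540),(270,452),(390,488)]),('bl',[(416,146),(529,217),(446,298),(333,222)],[(135,486),(32,432),(101,366),(201,412)])):
  for i in range(4):
    print(nm,onz(a,*C(*P[i]),.018)[:2],onz(b,*D(*Q[i]),.018)[:2])
E
```

```text
far y front (array([ 0.4541, -0.2203,  0.0667]), np.float64(0.0029321976732202687)) [ 0.4579 -0.22  ] [ 0.4515 -0.2181]
near front (array([ 0.6875, -0.2047,  0.0639]), np.float64(0.004769663347729686)) [ 0.6921 -0.2044] [ 0.6811 -0.1999]
back (array([ 0.4678, -0.4337,  0.069 ]), np.float64(0.005298058996163949)) [ 0.4711 -0.4318] [ 0.4664 -0.4358]
btn (array([ 0.5729, -0.2583,  0.0894]), np.float64(0.0030707639327248806)) [ 0.5624 -0.2547] [ 0.5863 -0.2835]
guideL bend (array([ 0.5145, -0.158 ,  0.0284]), np.float64(0.009493274657405586)) [ 0.5145 -0.1535] [ 0.5159 -0.1691]
guideR bend (array([ 0.6185, -0.1458,  0.0184]), np.float64(0.007493735722192003)) [ 0.6233 -0.1443] [ 0.6137 -0.1453]
[(np.int32(138), array([165.6812, 320.2029]))]
or [256 199  44  35 290] [276.3448 219.2   ]
[]
or [473  30  18  35 168] [479.4583  45.369 ]
or [531  57  29  64 299] [547.2809  89.2609]
or [251 223  41  33 224] [270.8348 240.9821]
or [0.419  0.1666] [0.4096 0.1664]
or [0.5045 0.1915] [0.4952 0.1964]
or [0.5276 0.1137] [0.5223 0.1125]
or [0.4402 0.0889] [0.4344 0.0879]
bl [0.5863 0.195 ] [0.5758 0.1963]
bl [0.6744 0.2025] [0.6697 0.2029]
bl [0.6796 0.1197] [0.6773 0.1216]
bl [0.5926 0.1122] [0.587  0.1123]
```

```bash
python3 - <<'E'
from m import *
np.set_printoptions(precision=3,suppress=True)
a=vision.capture('scene');b=vision.capture('side')
for k,p,q,z in (('amber',(342,189),(209,281),.0),('green',(351,298),(207,190),0),('petri',(301,162),(256,309),.01),('beaker',(382,193),(162,280),0),('pink',(250,182),(311,272),.01),('tw',(303,352),(240,158),0),('pink2',(375,154),(161,333),.01)):
    print(k,onz(a,*p,z)[:2],onz(b,*q,z)[:2])
print('amber top',tri(a,(344,166),b,(206,255)))
s=r.read_state();M=R.from_quat(s['ee_rot']).as_matrix();print(M,s['clock'])
yr=np.array([np.cos(np.radians(16.8)),np.sin(np.radians(16.8))])
print('yaw jaw',np.degrees(np.arctan2(M[1,1],M[0,1])))
E
```

```text
amber [0.517 0.349] [0.511 0.346]
green [0.766 0.093] [0.759 0.096]
petri [0.359 0.34 ] [0.357 0.342]
beaker [0.606 0.418] [0.61  0.421]
pink [0.319 0.172] [0.316 0.166]
tw [ 0.78  -0.078] [ 0.784 -0.088]
pink2 [0.492 0.531] [0.489 0.533]
amber top (array([0.518, 0.339, 0.094]), np.float64(0.0037901832888418913))
[[-0.    -0.275  0.961]
 [ 0.     0.961  0.275]
 [-1.     0.    -0.   ]] 0.35
yaw jaw 105.97441359571218
```

```bash
W='python3 -m handwheel'; python3 -m handwheel '[{"dr":[0,0,0.16],"xyz":[28,40,0],"gripper":40},{"dr":[0,0,0.16],"xyz":[28,40,0],"gripper":40},{"dr":[0,0,0.16],"xyz":[28,40,0],"gripper":40},{"dr":[0,0,0.16],"xyz":[28,40,0],"gripper":40},{"dr":[0,0,0.16],"xyz":[28,40,0],"gripper":40},{"dr":[0,0,0.16],"xyz":[28,40,0],"gripper":40},{"dr":[0,0,0.16],"xyz":[28,40,0],"gripper":40},{"dr":[0,0,0.16],"xyz":[28,40,0],"gripper":40},{"dr":[0,0,0.16],"xyz":[28,40,0],"gripper":40},{"dr":[0,0,0.14],"xyz":[28,40,0],"gripper":40}]'
python3 -c "
from h import *
s=r.read_state();M=R.from_quat(s['ee_rot']).as_matrix();print(s['eef_pos'],np.degrees(np.arctan2(M[1,1],M[0,1])),M[:,0],s['qpos'])"
```

```text
clock: 1.6
eef_pos: [0.4574, -0.1902, 0.2229]
ee_rot: [0.578, -0.409, -0.575, -0.41]
contact_force: [0.1, -1.3, 0.3]
width: 0.0396
[ 0.45744916 -0.19018819  0.22286221] -160.82146539168517 [ 4.24714842e-03 -8.09400783e-04 -9.99990653e-01] [-6.52360019e-02  1.60755896e-01 -3.03807643e-01  5.95019200e-04
 -1.10194197e+00  3.99692803e-01]
```

```bash
python3 -m handwheel '[{"dr":[0,0,-0.02],"xyz":[-1,45,0],"gripper":40},{"dr":[0,0,-0.02],"xyz":[-1,45,0],"gripper":40},{"dr":[0,0,0],"xyz":[-1,45,0],"gripper":40},{"dr":[0,0,0],"xyz":[-1,45,0],"gripper":40},{"dr":[0,0,0],"xyz":[-1,45,0],"gripper":40},{"dr":[0,0,0],"xyz":[-1,45,0],"gripper":40},{"dr":[0,0,0],"xyz":[-2,45,0],"gripper":40},{"dr":[0,0,0],"xyz":[-2,45,0],"gripper":40},{"dr":[0,0,0],"xyz":[-2,45,0],"gripper":40},{"dr":[0,0,0],"xyz":[0,0,0],"gripper":40}]'
python3 -c "
from h import *
s=r.read_state();M=R.from_quat(s['ee_rot']).as_matrix();print(s['eef_pos'],np.degrees(np.arctan2(M[1,1],M[0,1])),M[:,0],s['qpos'])
cap('wrist','w1');cap('scene','s1')"
```

```text
clock: 2.85
eef_pos: [0.4458, 0.2314, 0.2246]
ee_rot: [0.572, -0.417, -0.567, -0.422]
contact_force: [0.7, 0.1, -0.1]
width: 0.0403
[0.44576644 0.23136645 0.22460447] -162.8233606187867 [ 0.00996195  0.00142823 -0.99994936] [ 0.8065512   0.16845175 -0.29205392  0.00695218 -1.10237551 -0.50988435]
```

View pics/w1.png

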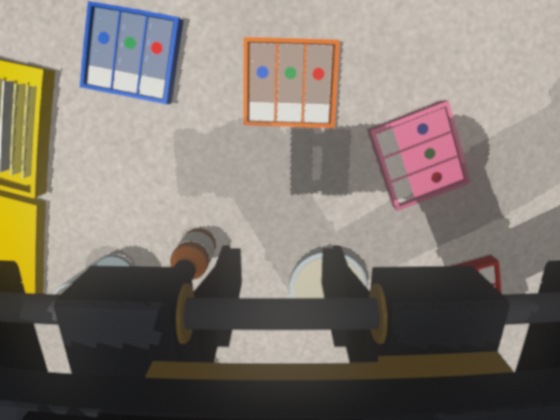

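View pics/s1.png

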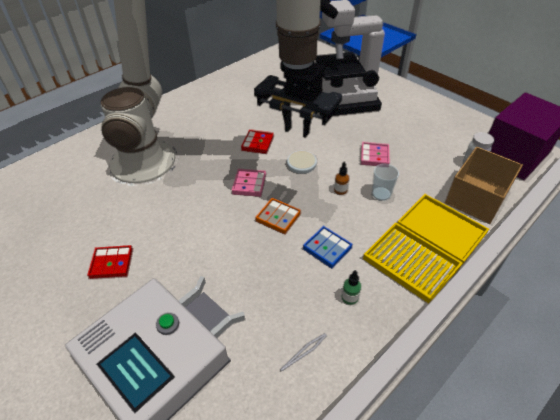

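The wrist view shows the orange tray's corners at about (244,38), (340,40), (336,128) and (244,124), with nothing between it and the tool. I'll refine its pose from this picture.

```bash
cat > tray.py <<'E'
from m import *
np.set_printoptions(precision=4,suppress=True)
Xr=np.array([.072,-.9974]);Yr=np.array([.9974,.072]);O=np.array([.5707,-.2105])
def tray(name='wrist',roi=None,z=.016,tag=None):
    c=vision.capture(name)
    if tag: cv2.imwrite(f'pics/{tag}.png',c['img'])
    h=cv2.cvtColor(c['img'],cv2.COLOR_BGR2HSV)
    m=cv2.inRange(h,(5,140,50),(17,255,255))
    if roi: 
        k=np.zeros_like(m);x0,y0,x1,y1=roi;k[y0:y1,x0:x1]=1;m*=k
    n,l,s,ce=cv2.connectedComponentsWithStats(cv2.dilate(m,np.ones((3,3))))
    j=1+np.argmax(s[1:,4]); ys,xs=np.nonzero((l==j)&(m>0))
    P=np.array([onz(c,x,y,z)[:2] for x,y in zip(xs,ys)])
    (cx,cy),wh,ang=cv2.minAreaRect((P*1000).astype(np.float32))
    d=np.array([cx,cy])/1000-O
    a=ang%90
    while a>60:a-=90
    print(name,s[j],'c',cx,cy,'size',wh,'ang y',a,'reader-frame',d@Xr*1000,d@Yr*1000,'rel ang',a-4.13)
def st():
    s=r.read_state();M=R.from_quat(s['ee_rot']).as_matrix()
    e=s['eef_pos'];d=e[:2]-O
    print('t',s['clock'],'tcp',e,'yaw',np.degrees(np.arctan2(M[1,1],M[0,1]))%180,'rdr',d@Xr*1000,d@Yr*1000,'F',s['contact_force'])
E
python3 -c "
from tray import *
tray(roi=(225,25,355,140))
c=vision.capture('wrist')
for p in((244,38),(340,40),(336,128),(244,124)):print(onz(c,*p,.018))
st()"
```

```text
wrist [ 242   39   97   92 2203] c 466.3940124511719 141.14608764648438 size (91.13987731933594, 83.8127212524414) ang y 15.641755104064941 reader-frame -358.2418389221191 -78.71627367065426 rel ang 11.511755104064942
[0.5208 0.1106 0.018 ]
[0.4323 0.0854 0.018 ]
[0.4086 0.1661 0.018 ]
[0.4987 0.1896 0.018 ]
t 3.05 tcp [0.4457 0.228  0.2247] yaw 16.92615456309983 rdr -446.3390986956335 -93.07872916375665 F [-0.7854 -1.0132  0.4178]
```

```bash
python3 -m handwheel '[{"dr":[0,0.005,-0.02],"xyz":[-3,0,-45],"gripper":40},{"dr":[0,0.005,0],"xyz":[0,0,-45],"gripper":40},{"dr":[0,0,0],"xyz":[0,0,-45],"gripper":40},{"dr":[0,0,0],"xyz":[0,0,-45],"gripper":40},{"dr":[0,0,0],"xyz":[0,0,-20],"gripper":40},{"dr":[0,0,0],"xyz":[0,0,-8],"gripper":40},{"dr":[0,0,0],"xyz":[0,0,0],"gripper":40}]'
python3 -c "
from tray import *
st();tray(tag='w2');cap('side','d2')
print(R.from_quat(r.read_state()['ee_rot']).as_matrix()[:,0])"
```

```text
clock: 3.92
eef_pos: [0.4454, 0.2212, 0.015]
ee_rot: [0.562, -0.427, -0.561, -0.433]
contact_force: [-0.1, 0.0, 0.7]
width: 0.0402
t 3.925 tcp [0.4454 0.2212 0.015 ] yaw 15.105416993795927 rdr -439.5555913719245 -93.90920627730766 F [-0.08    0.0113  0.6968]
wrist [ 167    0  122  190 4379] c 487.7839050292969 148.73716735839844 size (49.279170989990234, 81.30314636230469) ang y 15.548407554626465 reader-frame -364.2731095611572 -56.83543707397461 rel ang 11.418407554626466
[ 0.0078  0.0075 -0.9999]
```

View pics/w2.png

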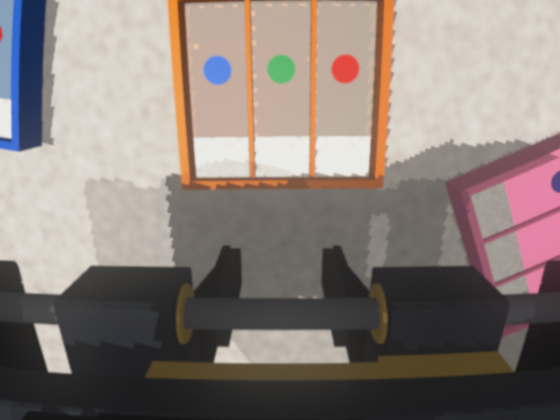

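View pics/d2.png

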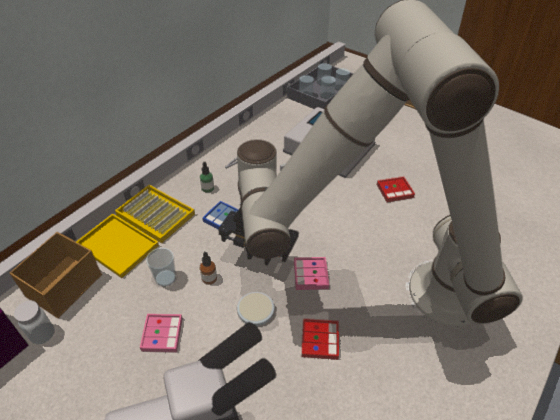

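```bash
python3 -m handwheel '[{"dr":[0,0.006,0.01],"xyz":[-2,0,-8],"gripper":40},{"dr":[0,0,0],"xyz":[2,-7,0],"gripper":40},{"dr":[0,0,0],"xyz":[2,-7,0],"gripper":40},{"dr":[0,0,0],"xyz":[2,-7,0],"gripper":40},{"dr":[0,0,0],"xyz":[1,-4,0],"gripper":40}]'
python3 -c "
from tray import *
st();cap('wrist','w3')
print(R.from_quat(r.read_state()['ee_rot']).as_matrix()[:,0])"
```

```text
clock: 4.65
eef_pos: [0.4523, 0.1963, 0.0097]
ee_rot: [-0.563, 0.423, 0.565, 0.431]
contact_force: [0.6, -0.6, 0.1]
width: 0.0401
t 4.65 tcp [0.4523 0.1963 0.0097] yaw 15.76731900203933 rdr -414.28846390785327 -88.8127373526496 F [ 0.6451 -0.6419  0.1134]
[ 0.0048  0.0109 -0.9999]
```

View pics/w3.png

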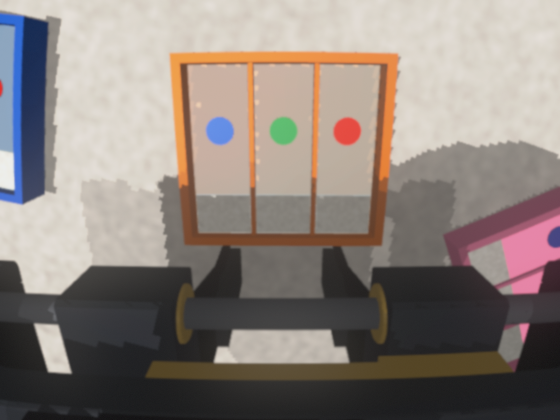

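```bash
python3 -m handwheel '[{"dr":[0,0,0],"xyz":[1,-5,-1],"gripper":40},{"dr":[0,0,0.022],"xyz":[4,-9,0],"gripper":40},{"dr":[0,0,0.022],"xyz":[4,-9,0],"gripper":40},{"dr":[0,0,0.022],"xyz":[4,-9,0],"gripper":40},{"dr":[0,0,0.022],"xyz":[4,-9,0],"gripper":40},{"dr":[0,0,0.022],"xyz":[4,-9,0],"gripper":40},{"dr":[0,0,0],"xyz":[5,-9,0],"gripper":40},{"dr":[0,0,0],"xyz":[5,-9,0],"gripper":40}]'
python3 -c "
from tray import *
st();tray(tag='w4');tray(name='scene',roi=(200,180,330,300))
print(R.from_quat(r.read_state()['ee_rot']).as_matrix()[:,0])"
```

```text
clock: 5.7
eef_pos: [0.4846, 0.1272, 0.0088]
ee_rot: [-0.586, 0.388, 0.589, 0.399]
contact_force: [-0.7, 1.3, 0.8]
width: 0.0403
t 5.7 tcp [0.4846 0.1272 0.0088] yaw 22.32706930092388 rdr -343.06758434024675 -61.602812622278904 F [-0.7307  1.2629  0.8172]
wrist [  169    61   229   194 10978] c 503.7038269042969 77.95034790039062 size (93.8737564086914, 85.36568450927734) ang y 22.286041259765625 reader-frame -292.5241014587402 -46.05355799682621 rel ang 18.156041259765626
scene [246 218  48  38 681] c 508.76959228515625 74.27503967285156 size (97.71141052246094, 94.3284912109375) ang y 22.237470626831055 reader-frame -288.49361392517085 -41.2655857983398 rel ang 18.107470626831056
[ 0.0049  0.0141 -0.9999]
```

View pics/w4.png

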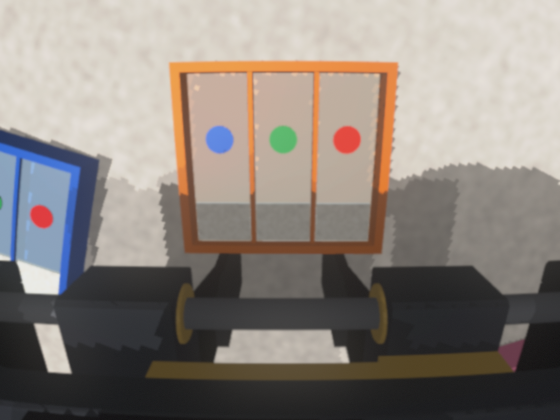

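```bash
python3 -m handwheel '[{"dr":[0,0,0],"xyz":[5,-9,0],"gripper":40},{"dr":[0,0,0],"xyz":[5,-9,0],"gripper":40},{"dr":[0,0,0],"xyz":[5,-9,0],"gripper":40},{"dr":[0,0,0],"xyz":[5,-9,0],"gripper":40},{"dr":[0,0,0],"xyz":[5,-9,0],"gripper":40},{"dr":[0,0,0],"xyz":[5,-9,0],"gripper":40},{"dr":[0,0,0],"xyz":[5,-9,0],"gripper":40},{"dr":[0,0,-0.03],"xyz":[4,-9,0],"gripper":40},{"dr":[0,0,-0.03],"xyz":[3.5,-9.5,0],"gripper":40},{"dr":[0,0,-0.03],"xyz":[3,-9.5,0],"gripper":40}]'
python3 -c "
from tray import *
st();tray(tag='w5')
print(R.from_quat(r.read_state()['ee_rot']).as_matrix()[:,0])"
```

```text
clock: 7.05
eef_pos: [0.5334, 0.03, 0.0087]
ee_rot: [-0.567, 0.416, 0.569, 0.427]
contact_force: [-0.7, 1.9, 0.7]
width: 0.0401
t 7.05 tcp [0.5334 0.03   0.0087] yaw 16.79804734424087 rdr -242.54729105731306 -19.8753054935231 F [-0.7016  1.943   0.7007]
wrist [  169    61   229   194 10859] c 547.9525756835938 -20.751178741455078 size (93.91818237304688, 85.56415557861328) ang y 16.806364059448242 reader-frame -190.89328887405392 -9.026365882568307 rel ang 12.676364059448243
[ 0.0064  0.0135 -0.9999]
```

View pics/w5.png

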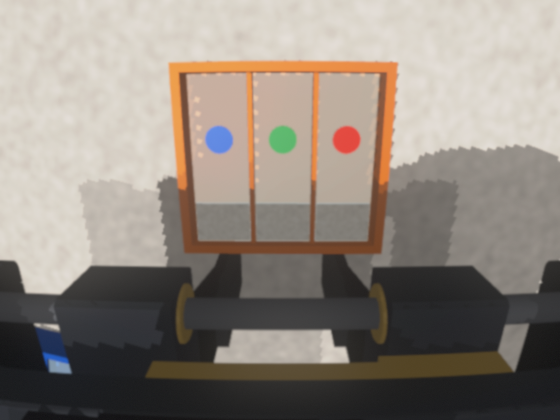

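```bash
python3 -m handwheel '[{"dr":[0,0,-0.035],"xyz":[3.5,-8.8,0],"gripper":40},{"dr":[0,0,-0.035],"xyz":[3.3,-8.8,0],"gripper":40},{"dr":[0,0,-0.035],"xyz":[3.2,-8.8,0],"gripper":40},{"dr":[0,0,-0.035],"xyz":[3,-8.8,0],"gripper":40}]'
python3 -c "
from tray import *
st();tray(tag='w6');cap('scene','s6')"
```

```text
clock: 7.6
eef_pos: [0.5471, -0.0082, 0.0086]
ee_rot: [-0.534, 0.458, 0.535, 0.468]
contact_force: [0.3, 1.5, 0.3]
width: 0.04
t 7.6 tcp [ 0.5471 -0.0082  0.0086] yaw 8.16482989905299 rdr -203.46891589179083 -8.937216106066293 F [0.2592 1.5235 0.2838]
wrist [  168    60   229   195 10813] c 554.1942138671875 -60.65282440185547 size (93.9303970336914, 85.68028259277344) ang y 8.27900218963623 reader-frame -150.64598954315184 -5.673874445800786 rel ang 4.149002189636231
```

View pics/w6.png

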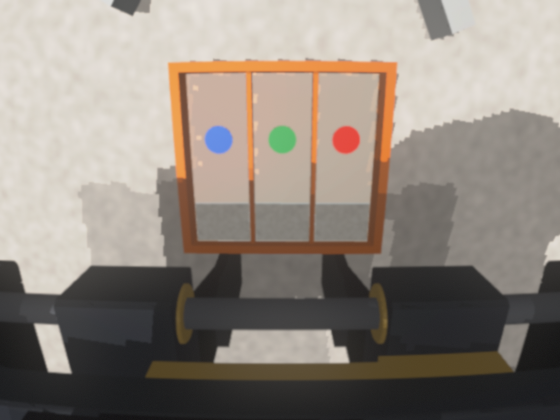

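View pics/s6.png

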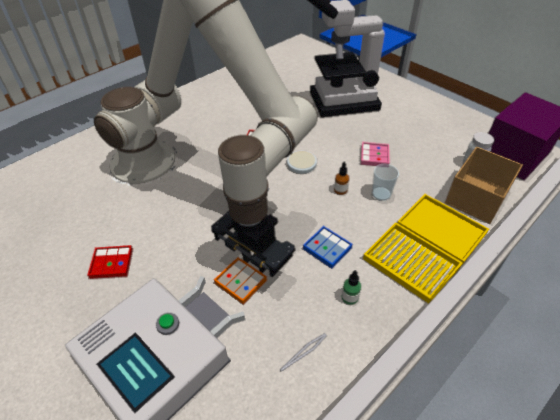

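```bash
python3 -m handwheel '[{"dr":[0,0,-0.03],"xyz":[2.3,-8.9,0],"gripper":40},{"dr":[0,0,-0.03],"xyz":[2.1,-8.9,0],"gripper":40}]'
python3 -c "
from tray import *
st();tray(tag='w7')"
```

```text
clock: 7.95
eef_pos: [0.5516, -0.0269, 0.0085]
ee_rot: [-0.519, 0.474, 0.52, 0.485]
contact_force: [-0.1, 1.5, -0.5]
width: 0.0399
t 7.95 tcp [ 0.5516 -0.0269  0.0085] yaw 4.585413155569796 rdr -184.4458508119245 -5.802429949513542 F [-0.0579  1.4862 -0.5148]
wrist [  167    60   230   195 10923] c 555.7210693359375 -79.74296569824219 size (93.81942749023438, 85.75439453125) ang y 4.5699920654296875 reader-frame -131.4955490203857 -5.5254789746094035 rel ang 0.4399920654296876
```

View pics/w7.png

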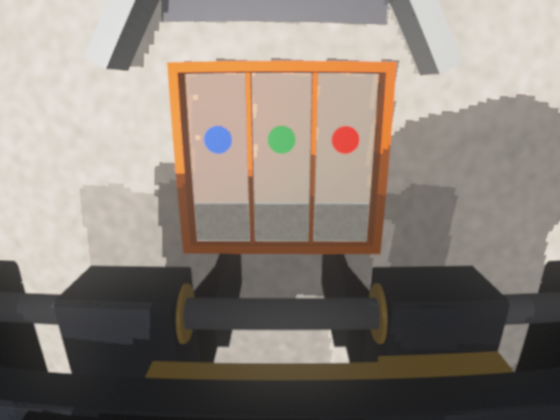

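```bash
python3 - <<'E'
from tray import *
im=cv2.imread('pics/w7.png');cv2.imwrite('pics/w7c.png',cv2.resize(im[0:90,80:460],(800,190),interpolation=2))
c=vision.capture('wrist')
for p,z in (((165,18),0),((388,24),0),((130,68),0),((415,73),0),((388,0),.022),((436,73),.022),((108,67),.022)):
    w=onz(c,*p,z)[:2];d=w-O;print(p,w,d@Xr*1000,d@Yr*1000)
E
```

```text
(165, 18) [ 0.6121 -0.1393] -68.04619261004484 46.42979732400699
(388, 24) [ 0.5137 -0.1442] -70.2181250441131 -52.09431078132992
(130, 68) [ 0.6284 -0.117 ] -89.1445808388899 64.26497442896655
(415, 73) [ 0.4983 -0.1247] -90.7889639897956 -66.06995922898241
(388, 0) [ 0.5204 -0.1488] -65.14256111970285 -45.75173957766128
(436, 73) [ 0.4972 -0.1241] -91.47197736070716 -67.0597806811533
(108, 67) [ 0.6284 -0.1164] -89.6917291786304 64.32267083344404
```

View pics/w7c.png

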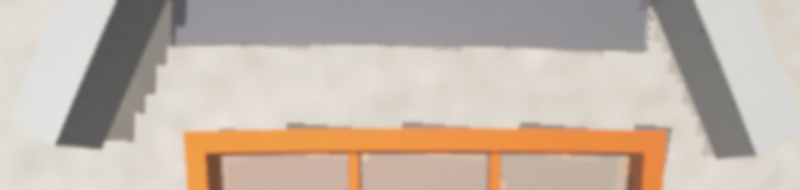

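```bash
sed -i 's/^Xr=.*/Xr=np.array([.0576,-.9983]);Yr=np.array([.9983,.0576]);O=np.array([.5692,-.2112])/; s/4\.13/3.3/' tray.py; python3 -m handwheel '[{"dr":[0,0,-0.008],"xyz":[2.3,-8.9,0],"gripper":40},{"dr":[0,0,-0.008],"xyz":[2.3,-8.9,0],"gripper":40},{"dr":[0,0,-0.008],"xyz":[2.2,-7,0],"gripper":40}]'
python3 -c "
from tray import *
st();tray(tag='w8')"
```

```text
clock: 8.43
eef_pos: [0.5584, -0.0534, 0.0084]
ee_rot: [-0.513, 0.481, 0.514, 0.491]
contact_force: [-0.0, 1.2, 0.4]
width: 0.0402
t 8.425 tcp [ 0.5584 -0.0534  0.0084] yaw 3.1615306847625675 rdr -158.1614131608431 -1.671536557632922 F [-0.0043  1.2485  0.3742]
wrist [  165    60   232   195 11183] c 561.5499267578125 -106.28767395019531 size (94.2592544555664, 85.77143096923828) ang y 3.14129900932312 reader-frame -105.17461931427002 -1.5941181372071132 rel ang -0.1587009906768797
```

View pics/w8.png

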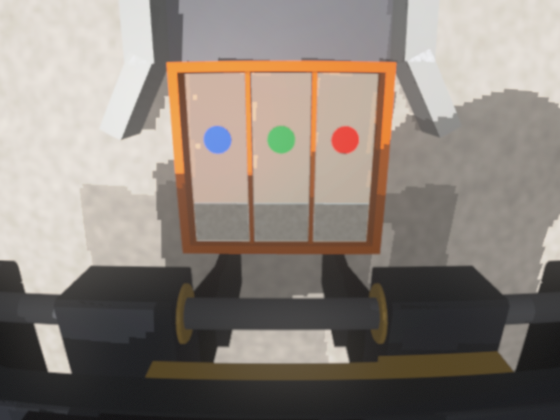

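```bash
python3 -m handwheel '[{"dr":[0,0,0],"xyz":[0.9,-8,0],"gripper":40},{"dr":[0,0,0],"xyz":[0.8,-8,0],"gripper":40},{"dr":[0,0,0],"xyz":[0.6,-8,0],"gripper":40},{"dr":[0,0,0],"xyz":[0.5,-8,0],"gripper":40}]'
python3 -c "
from tray import *
st();tray(tag='w9')"
```

```text
clock: 8.98
eef_pos: [0.5618, -0.0879, 0.0084]
ee_rot: [-0.513, 0.481, 0.514, 0.491]
contact_force: [-0.2, 1.1, 0.1]
width: 0.0398
t 8.975 tcp [ 0.5618 -0.0879  0.0084] yaw 3.144235163788693 rdr -123.51827717914517 -0.33461509265656636 F [-0.2072  1.1168  0.0999]
wrist [  165    60   232   195 11394] c 564.74267578125 -140.9842529296875 size (94.26252746582031, 85.92635345458984) ang y 3.28848934173584 reader-frame -70.35312217529297 -0.4053197363281281 rel ang -0.011510658264159979
```

View pics/w9.png

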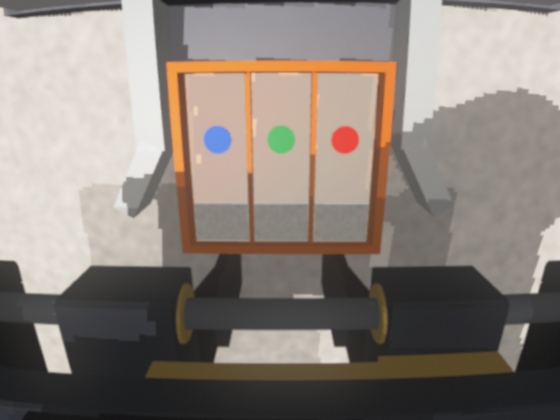

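```bash
python3 -m handwheel '[{"dr":[0,0,0],"xyz":[0.5,-7,0],"gripper":40},{"dr":[0,0,0],"xyz":[0.5,-7,0],"gripper":40},{"dr":[0,0,0],"xyz":[0.4,-6,0],"gripper":40},{"dr":[0,0,0],"xyz":[0.2,-3,0],"gripper":40}]'
python3 -m handwheel '[{"dr":[0,0,0],"xyz":[0.1,-2,0],"gripper":40}]'
python3 -m handwheel '[{"dr":[0,0,0],"xyz":[0.1,-2,0],"gripper":40}]'
python3 -c "
from tray import *
st();tray(tag='w10')"
```

```text
clock: 9.52
eef_pos: [0.5634, -0.1133, 0.0084]
ee_rot: [-0.513, 0.481, 0.514, 0.491]
contact_force: [0.4, 0.6, 0.4]
width: 0.0403
clock: 9.65
eef_pos: [0.5631, -0.1141, 0.0084]
ee_rot: [-0.512, 0.481, 0.514, 0.492]
contact_force: [-2.9, 12.9, 3.1]
width: 0.0402
clock: 9.78
eef_pos: [0.563, -0.1142, 0.0084]
ee_rot: [-0.512, 0.48, 0.515, 0.492]
contact_force: [-2.9, 12.1, 2.6]
width: 0.0399
t 9.775 tcp [ 0.563  -0.1142  0.0084] yaw 3.0997544831484163 rdr -97.21235388100438 -0.6483069492619645 F [-2.9427 12.1462  2.5882]
wrist [  164    64   232   192 10650] c 566.0870971679688 -166.03909301757812 size (94.2879867553711, 84.53618621826172) ang y 3.6178905963897705 reader-frame -45.26343664367675 -0.5063426550292972 rel ang 0.3178905963897707
```

View pics/w10.png

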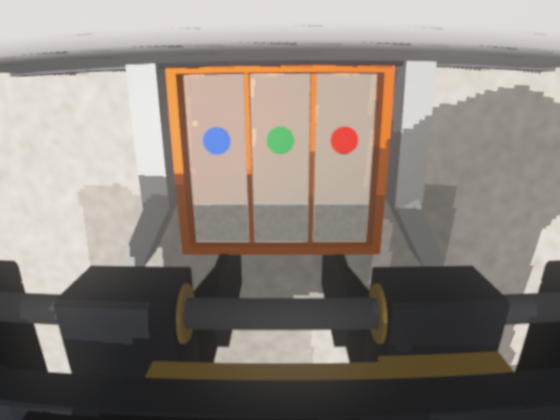

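```bash
python3 -m handwheel '[{"dr":[0,0,0],"xyz":[0.5,-4,0],"gripper":40},{"dr":[0,0,0],"xyz":[0.5,-4,0],"gripper":40}]'
python3 -c "
from tray import *
st();tray(tag='w11');cap('scene','s11');a=cv2.imread('pics/s11.png');cv2.imwrite('pics/s11c.png',cv2.resize(a[260:360,120:270],(750,500),interpolation=2));
b=cv2.imread('pics/w11.png');cv2.imwrite('pics/w11c.png',cv2.resize(b[40:120,120:440],(800,200),interpolation=2))"
```

```text
clock: 10.07
eef_pos: [0.5627, -0.1144, 0.0085]
ee_rot: [-0.51, 0.478, 0.518, 0.493]
contact_force: [-3.4, 20.7, 5.4]
width: 0.0402
t 10.075 tcp [ 0.5627 -0.1144  0.0085] yaw 3.208805705173063 rdr -96.97096898852159 -0.9209854295956317 F [-3.361  20.6586  5.3855]
wrist [  164    65   232   191 10385] c 566.0386352539062 -166.15142822265625 size (94.3169174194336, 84.09748077392578) ang y 3.608685255050659 reader-frame -45.15408381469727 -0.5611926916503822 rel ang 0.30868525505065936
```

View pics/w11c.png

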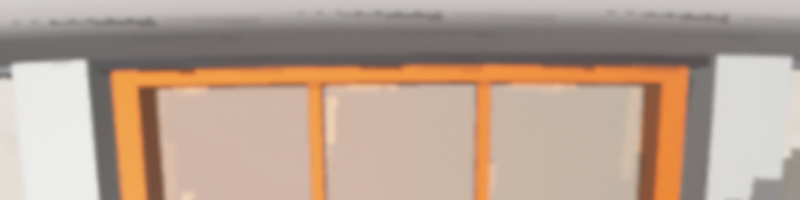

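View pics/s11c.png

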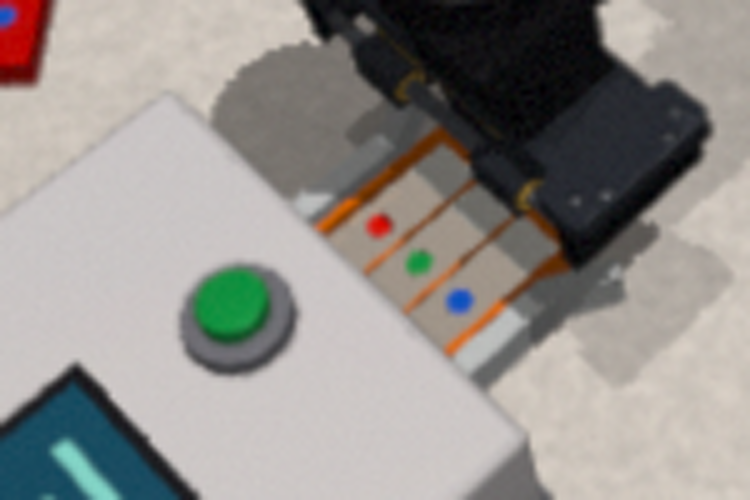

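```bash
python3 -m handwheel '[{"dr":[0,0,0],"xyz":[0,10,0],"gripper":40},{"dr":[0,0,0],"xyz":[-1,15,0],"gripper":40},{"dr":[0,0,0],"xyz":[-1,15,0],"gripper":40},{"dr":[0,0,0],"xyz":[0,0,45],"gripper":20},{"dr":[0,0,0],"xyz":[0,0,45],"gripper":0},{"dr":[0,0,0],"xyz":[0,0,45],"gripper":0},{"dr":[0,0,0],"xyz":[0,0,45],"gripper":0},{"dr":[0,0,0],"xyz":[0,0,0],"gripper":0}]'
python3 -c "
from tray import *
st();tray(tag='w12');print(R.from_quat(r.read_state()['ee_rot']).as_matrix()[:,0])"
```

```text
clock: 11.18
eef_pos: [0.5586, -0.0702, 0.1932]
ee_rot: [-0.51, 0.479, 0.519, 0.491]
contact_force: [0.0, 0.5, -0.3]
width: 0.0024
t 11.175 tcp [ 0.5586 -0.0702  0.1932] yaw 3.3583584881500883 rdr -141.4083260219552 -2.4126512431969087 F [ 0.0407  0.4632 -0.257 ]
wrist [ 225   22  110   98 3035] c 566.34912109375 -167.40757751464844 size (93.50669860839844, 82.01937866210938) ang y 3.3934872150421143 reader-frame -43.88218599212646 -0.3235888769531456 rel ang 0.09348721504211444
[-0.0021  0.0211 -0.9998]
```

View pics/w12.png

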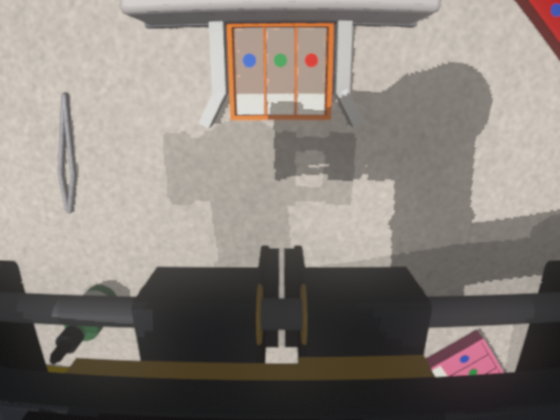

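```bash
python3 -m handwheel '[{"dr":[-0.02,0,0],"xyz":[3,-30,0],"gripper":0},{"dr":[0,0,0],"xyz":[3,-30,0],"gripper":0},{"dr":[0,0,0],"xyz":[3,-30,0],"gripper":0},{"dr":[0,0,0],"xyz":[2,-15,0],"gripper":0},{"dr":[0,0,0],"xyz":[0,0,0],"gripper":0}]'
python3 - <<'E'
from tray import *
st();c=cap('wrist','w13')
print(R.from_quat(r.read_state()['ee_rot']).as_matrix()[:,0])
def g(c):
    i=c['img'].astype(int)
    m=((i[...,1]>i[...,2]+50)&(i[...,1]>i[...,0]+40)).astype(np.uint8)
    n,l,s,ce=cv2.connectedComponentsWithStats(m);j=1+np.argmax(s[1:,4]);return s[j],ce[j]
s,ce=g(c);print(s,ce)
for z in(.085,.09,.095):print(z,onz(c,*ce,z))
a=vision.capture('scene');s2,ce2=g(a);print(s2,ce2,tri(c,ce,a,ce2))
E
```

```text
clock: 11.85
eef_pos: [0.564, -0.1756, 0.183]
ee_rot: [-0.51, 0.488, 0.519, 0.482]
contact_force: [-0.3, -0.0, -0.0]
width: 0.0002
t 11.85 tcp [ 0.564  -0.1756  0.183 ] yaw 3.3559199304230276 rdr -35.814073135223595 -3.163128853311316 F [-0.3389 -0.041  -0.0054]
[-0.0163  0.0023 -0.9999]
[ 255   69   41   43 1367] [274.8369  90.3124]
0.085 [ 0.5717 -0.2595  0.085 ]
0.09 [ 0.5717 -0.2595  0.09  ]
0.095 [ 0.5717 -0.2595  0.095 ]
[159 314  15  14 159] [165.9308 320.3522] (array([ 0.5719, -0.2588,  0.0861]), np.float64(0.0014083163030092364))
```

View pics/w13.png

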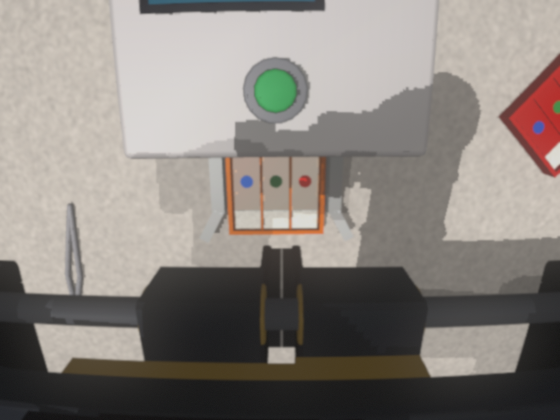

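```bash
python3 -m handwheel '[{"dr":[0,-0.016,0],"xyz":[3,-28,0],"gripper":0},{"dr":[0,0,0],"xyz":[3,-28,0],"gripper":0},{"dr":[0,0,0],"xyz":[2,-26,0],"gripper":0},{"dr":[0,0,0],"xyz":[0,0,-20],"gripper":0},{"dr":[0,0,0],"xyz":[0,0,-20],"gripper":0},{"dr":[0,0,0],"xyz":[0,0,-20],"gripper":0},{"dr":[0,0,0],"xyz":[0,0,0],"gripper":0}]'
python3 -c "
from tray import *
st()"
```

```text
clock: 12.82
eef_pos: [0.5736, -0.2513, 0.1228]
ee_rot: [-0.517, 0.481, 0.517, 0.484]
contact_force: [-0.3, 0.1, 0.3]
width: 0.0002
t 12.825 tcp [ 0.5736 -0.2513  0.1228] yaw 3.9895906685034106 rdr 40.251706796392725 2.0532129254759663 F [-0.3215  0.0666  0.3248]
```

```bash
python3 -m handwheel '[{"dr":[0,0,0],"xyz":[-2,-8,0],"gripper":0},{"dr":[0,0,0],"xyz":[0,0,-15],"gripper":0},{"dr":[0,0,0],"xyz":[0,0,-10],"gripper":0},{"dr":[0,0,0],"xyz":[0,0,-5],"gripper":0}]'
python3 -c "
from tray import *
st();cap('side','d14');b=cv2.imread('pics/d14.png');cv2.imwrite('pics/d14c.png',cv2.resize(b[80:200,250:400],(750,600),interpolation=2))"
```

```text
clock: 13.32
eef_pos: [0.5732, -0.2593, 0.0938]
ee_rot: [0.519, -0.48, -0.516, -0.484]
contact_force: [-0.5, -0.1, -1.2]
width: 0.0002
t 13.325 tcp [ 0.5732 -0.2593  0.0938] yaw 4.08166699601793 rdr 48.20261312395175 1.187625200860069 F [-0.4727 -0.0887 -1.1579]
```

View pics/d14c.png

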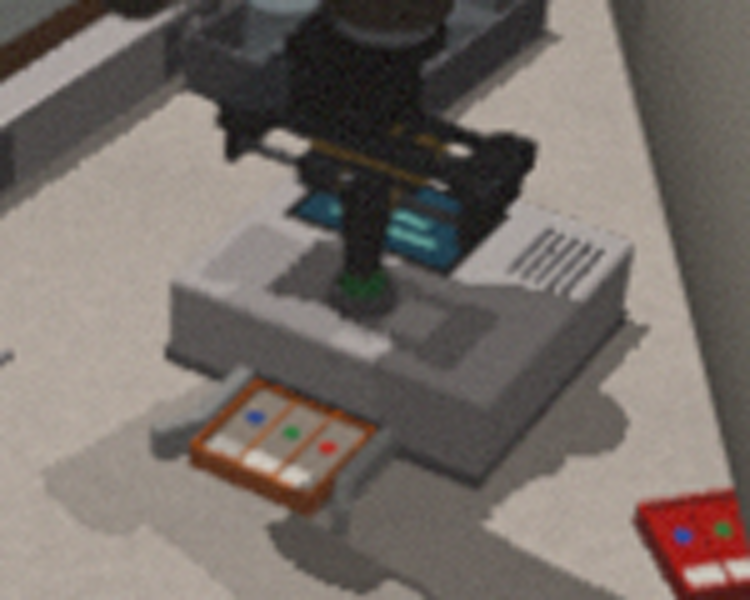

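```bash
for i in 1; do python3 -m handwheel '[{"dr":[0,0,0],"xyz":[-1,0,-4],"gripper":0}]';  python3 -m handwheel '[{"dr":[0,0,0],"xyz":[0,0,-3],"gripper":0}]'; python3 -m handwheel '[{"dr":[0,0,0],"xyz":[0,0,-3],"gripper":0}]'; done
```

```text
clock: 13.5
eef_pos: [0.5728, -0.2593, 0.0896]
ee_rot: [0.52, -0.479, -0.516, -0.484]
contact_force: [1.4, 0.7, 3.3]
width: 0.0006
clock: 13.62
eef_pos: [0.573, -0.2593, 0.0872]
ee_rot: [0.52, -0.479, -0.515, -0.484]
contact_force: [-1.5, 0.9, 4.3]
width: 0.0006
clock: 13.75
eef_pos: [0.573, -0.2594, 0.0862]
ee_rot: [0.52, -0.479, -0.516, -0.484]
contact_force: [-4.3, 3.9, 16.8]
width: 0.0005
```

```bash
python3 -m handwheel '[{"dr":[0,0,0],"xyz":[0,0,-3],"gripper":0},{"dr":[0,0,0],"xyz":[0,0,-3],"gripper":0}]'; python3 -m handwheel '[{"dr":[0,0,0],"xyz":[0,0,8],"gripper":0},{"dr":[0,0,0],"xyz":[0,0,25],"gripper":0},{"dr":[0,0,0],"xyz":[0,0,40],"gripper":0},{"dr":[0,0,0],"xyz":[0,20,40],"gripper":0},{"dr":[0,0,0],"xyz":[0,40,10],"gripper":0},{"dr":[0,0,0],"xyz":[0,40,0],"gripper":0},{"dr":[0,0,0],"xyz":[0,40,0],"gripper":0},{"dr":[0,0,0],"xyz":[0,0,0],"gripper":0}]'
python3 -c "
from tray import *
st();tray(tag='w15');cap('scene','s15');cap('side','d15')"
```

```text
clock: 14.0
eef_pos: [0.573, -0.2594, 0.0863]
ee_rot: [0.521, -0.479, -0.515, -0.483]
contact_force: [-4.8, 3.8, 14.3]
width: 0.0005
clock: 15.0
eef_pos: [0.5711, -0.1159, 0.2121]
ee_rot: [0.52, -0.479, -0.515, -0.484]
contact_force: [0.1, -1.2, -0.8]
width: 0.0002
t 15.0 tcp [ 0.5711 -0.1159  0.2121] yaw 4.083292789602837 rdr -95.04930133363543 7.402887061520495 F [ 0.1089 -1.2032 -0.8066]
wrist [ 244   83   99   86 1477] c 565.8224487304688 -166.93511962890625 size (93.00637817382812, 80.89093017578125) ang y 4.161848068237305 reader-frame -44.384177027587896 -0.822152322998117 rel ang 0.8618480682373049
```

View pics/w15.png

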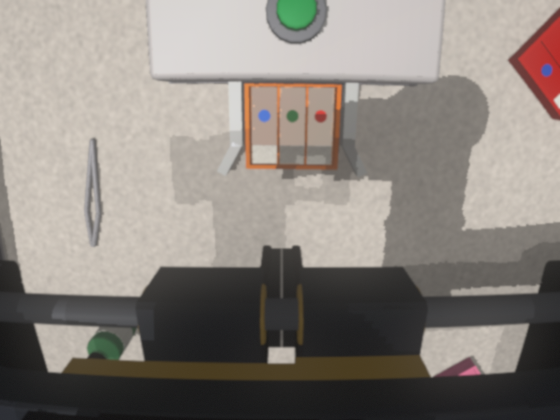

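View pics/s15.png

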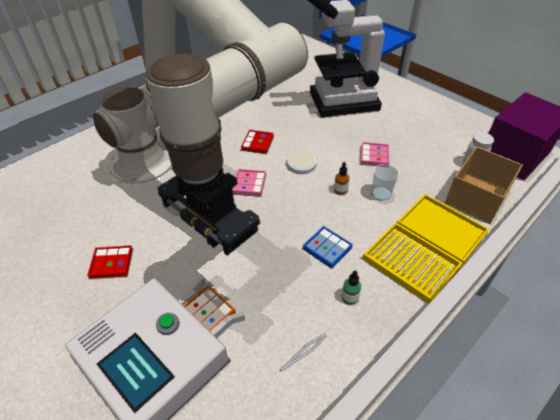

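```bash
python3 -c "
from tray import *
b=cv2.imread('pics/w15.png');cv2.imwrite('pics/w15c.png',cv2.resize(b[65:180,210:375],(800,558),interpolation=2))
b=cv2.imread('pics/d15.png');cv2.imwrite('pics/d15c.png',cv2.resize(b[100:200,260:390],(780,600),interpolation=2))
b=cv2.imread('pics/w15.png');cv2.imwrite('pics/w15d.png',cv2.resize(b[65:180,210:375],(800,558),interpolation=2))"
```

```text
(no output)
```

View pics/w15c.png

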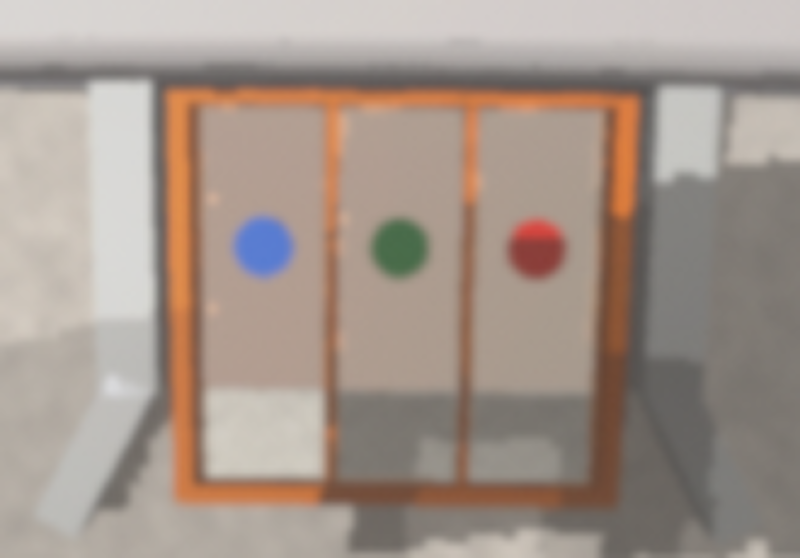

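View pics/d15c.png

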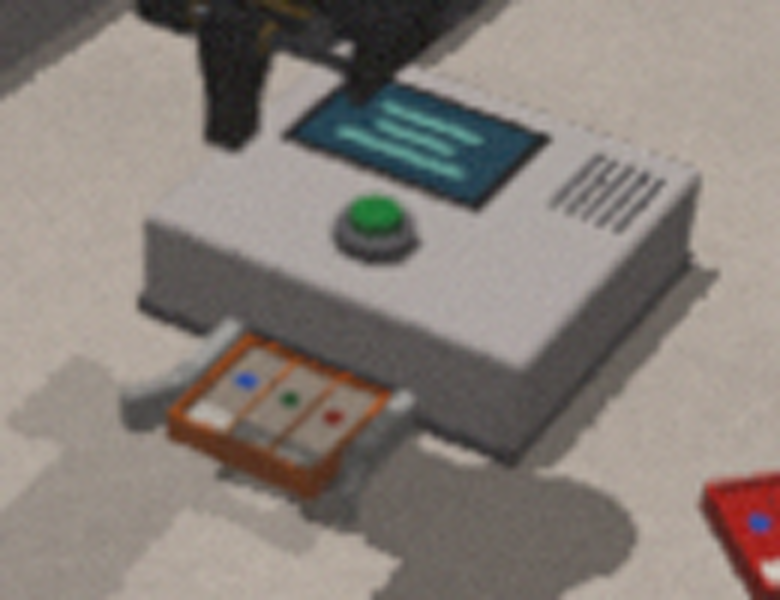

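```bash
python3 -c "
from tray import *
print(r.close_job())
st()"
```

```text
the job is handed in; nothing more can be done
None
the job is handed in; nothing more can be done
```

I pushed the orange carrier along the bench into the reader's bay until it stopped, then pressed the green button down, lifted clear and handed the job in. The clock stood at about 15 s. The carrier was only ever pushed from behind with two half-open fingers, never gripped.

- **Carrier home:** at the stop it did not move further under about 20 N, and it did not shift when I backed off. Its front and rear edges look parallel to the reader's front face.
- **Button:** the finger met spring force of about 3–4 N, travelled roughly 6 mm and hit a hard stop at about 14–17 N. The button was up again in the last pictures.
- **Bystanders:** in the last scene picture, the blue carrier and the other items appear where they started. I checked this by eye only and did not re-measure them.

**Disagreements:** the last wrist picture put the carrier's centre about 44 mm before the stop, where 42 mm is nominal. It also gave an angle of about 0.9°, against 0.1° in an earlier view. I put both down to camera calibration and shading. The reader's angle also came out differently in two measurements (4.1° and 3.3°); I used 3.3° for the final approach.

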